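Stopper the wide-necked flask

ROBOT

A 7-joint arm with a two-finger parallel gripper is mounted at the origin on the work surface; the furniture and walls round the work are solid. World frame = base frame: x ahead of the robot, y to its left, z up, the work surface at z = 0. Lengths are in m, angles in rad, forces in N, time in s.
With the tool pointing down it reaches from about 0.425 to 1.025 m from the base axis. Payload 9.4 kg.
Tool frame: the origin (TCP) lies between the finger pads; the fingertips stand 11 mm ahead of it and the grasp point (between the pads) lies 8 mm behind it; z points along the fingers, y is the line along which they close (so a half turn about z gives the same grasp; the last joint's range is limited). The gripper opens to 93 mm and grips with 3 to 60 N. Pads are 15 mm wide; open, the fingers measure 128 mm over their backs; the gripper's body (75 mm by 188 mm) begins 65 mm behind the grasp point.
Start: joints at [1.071, 0.599, -0.003, 1.599, 0.002, 0.943, -0.08], TCP at [0.297, -0.661, 0.23] pointing down, gripper open.
Joint ranges: [-2.57, 2.57], [-0.35, 1.97], [-1.29, 1.29], [0.11, 2.56], [-1.05, 4.19], [0.11, 1.86], [-2.63, 2.63]. Speed limits (rad/s): [2.22, 2.22, 3.01, 3.01, 3.14, 3.14, 3.14].

INTERFACE

Orientations are given as [roll, pitch, yaw] about the fixed x, y, z axes, in that order (R = Rz(yaw) Ry(pitch) Rx(roll)).
In Python, from station import sensors, imaging, workorder gives the robot as it stands. The module is installed in compiled form; this text tells all that it offers.
- The arm moves only by the tool send_rows, never from a script. Its argument "motion" is a list of rows, each a list of 7 numbers: the turn, a rotation vector about the tool's x, y, z in degrees, then the shift along the tool's x, y, z in mm, then the opening in per cent of the stroke, from 0 (shut) to 100 (fully open). In form: [[rx, ry, rz, tx, ty, tz, jaw], ...]. A call has 1 to 10 rows; each row shifts and turns the commanded pose from where the row before left it, along the tool's axes as they then stand; what a row does not reach is not made up. A row lasts 1/12 s, in which the tool goes at most 41.7 mm and 7.16 degrees, less where a joint would pass 70% of its speed; a pose out of reach is approached as far as the arm can. A call with a gripper value outside its range is refused whole. The fingers move at their own pace and stop on an object; the grip force is fixed at half the most. Time passes only in rows, so rows that do not move let the fingers close. It gives the time, the measured TCP pose, the force, the opening and the grip force at its end, in the units of the state.
- sensors.read_state(): the state, without advancing time (a new reading comes with each control period).
- imaging.camera(name): name is "scene" or "top"; returns the picture (384x512x3 uint8, blue, green, red); there is no depth.
- imaging.calibration(name): a dict with "fx", "fy", "cx", "cy" (pixels), "R" (3x3) and "t" (3): a world point X has camera coordinates R X + t. Camera axes: x right, y down, z forward; pixel columns grow to the right and rows downward; lengths in m; the calibration is good to about 2 mm. A picture is of the moment at which its call begins. calibration takes no time and is no camera call.
- workorder.close_job(): hands the job in; it is judged then, once.
The state is a dict: "clock": time; "joints": joint angles; "joint_vel": joint speeds; "tau": joint torques, N m; "eef_pos": TCP position; "tcp_rot": TCP orientation; "wrist_force": force on the tool from outside, world axes, zero at the start; "wrist_torque": the same for the moment, N m; "gripper_width": finger opening in m; "grasp_force": force on a finger pad.
Only numpy, scipy, OpenCV 4.12 (cv2) and the standard library are available. Lean on these libraries where they do the work, as an engineer would, in place of code of your own. Each camera call takes 0.05 s, during which the arm holds its last target. There are 200 camera calls.

TASK

Close the amber glass flask with the stopper that fits its neck, the large red one from the yellow tray: set it upright into the neck until its flange rests on the rim all round, and let go. Leave the flask standing where it is, and leave the small green stopper standing in its place in the tray.

Things in the scene. Friction and masses are not known exactly. Their poses are not given: they have to be found in the camera images.
- large_stopper: Red stopper, 72 mm tall, 60 g, upright on its narrow end in a fixed pale yellow tray (220 x 100 x 25 mm). Round; origin at the centre of its lower end, z up its axis. Tapered plug z = 0 (26 mm diameter) to 32 mm (42 mm), flange 58 mm diameter from z = 32 to 38, round grip knob 28 mm diameter from z = 38 to 72: grip the knob from above, tips just over the flange. Other stopper about 110 mm away.
- small_stopper: Green stopper of the same form but too small for the flask (it would drop in): 55 mm tall, flange 36 mm, knob 20 mm diameter, standing upright in the same tray. To be left alone. Origin at the centre of its lower end, z up.
- flask: Amber glass conical flask, loose, 350 g, 120 mm tall, 96 mm diameter at the foot, standing on the table. Origin at the centre of its underside, z up. Straight neck, 53 mm outer diameter, from z = 82 mm to the rim at z = 120 mm.
- flask_mouth (a point): Centre of the flask's open mouth, in the plane of the rim, z up. Bore 46 mm diameter through the neck: the plug has 2 mm to spare all round under the flange, and its narrow end enters up to 10 mm off-centre. Seated, the large stopper's origin lies 32 mm below this point and its flange rests on the rim.
Things that resemble listed ones, but are neither listed nor needed, are in the scene too. Leave any turquoise look-alike of the large_stopper alone.

How it is judged:
At the end, for the whole second after the job is handed in: The large red stopper is at rest in the flask's neck, knob up, flange on the rim (within 3 mm), within 8 mm and 0.1 rad of the neck's axis; the flask stands upright within 40 mm of where it stood, the small green stopper upright within 30 mm of where it stood (horizontal distance between large_stopper and flask_mouth below 0.008 m and z of large_stopper in the frame of flask_mouth between -0.036 and -0.029 m and angle between the z axis of large_stopper and the z axis of flask, either way round below 0.1 rad and angle between large_stopper's own z axis and vertical below 0.15 rad and angle between flask's own z axis and vertical below 0.1 rad and distance of flask from where it was at the start of the episode below 0.04 m and distance of small_stopper from where it was at the start of the episode below 0.03 m and angle between small_stopper's own z axis and vertical below 0.2 rad and linear speed of each of large_stopper, flask below 0.02 m/s); the robot touches nothing.
It fails at once if the flask is tipped over (angle between flask's own z axis and vertical above 0.35 rad).
It fails at once if the small stopper is displaced from its place in the tray (distance of small_stopper from where it was at the start of the episode above 0.03 m).
It also fails if it takes over 40 s, if anything falls off the work surface, if the arm or the gripper's body presses on something with over 40 N, if the wrist force passes 120 N, or if a joint passes its speed limit or range.

## Working session

There is one attempt and no reset: what is moved stays moved. The work goes in short steps, Python scripts to look and compute and a tool call to move; the robot and the scene stay as the last step left them, time stands still between calls to the robot, and variables do not carry over. Pictures are saved under pics/ and viewed, at most 10 in all, crops included, and the job is handed in when it is done.

Besides the shell and the picture viewer there is one more tool, called after "Call:" by a JSON object that holds its "name" and its "arguments". send_rows: Moves the arm, as the interface text tells. Its arguments: {"type":"object","properties":{"motion":{"type":"array","items":{"type":"array","items":{"type":"number"}}}},"required":["motion"]}

```bash
mkdir -p pics; python3 - <<'E'
from station import sensors, imaging
import cv2,numpy as np
s=sensors.read_state(); print({k:np.round(s[k],3) for k in('clock','eef_pos','tcp_rot','gripper_width')})
for n in('scene','top'):
    cv2.imwrite(f'pics/{n}0.png',imaging.camera(n)); c=imaging.calibration(n); print(n,c['fx'],c['cx'],c['cy'],np.round(-np.array(c['R']).T@c['t'],3),np.round(c['R'],2).tolist())
E
```

```text
{'clock': np.float64(0.0), 'eef_pos': array([ 0.297, -0.661,  0.229]), 'tcp_rot': array([-3.14 ,  0.   ,  0.423]), 'gripper_width': np.float64(0.093)}
scene 398.14144452121093 256.4447584958755 194.78906577789508 [-0.157  0.521  0.448] [[-0.59, -0.81, 0.03], [-0.33, 0.21, -0.92], [0.74, -0.55, -0.39]]
top 468.64094450641693 258.6726153752356 194.92754293570064 [0.325 0.061 1.072] [[0.01, -1.0, 0.04], [-0.99, -0.01, -0.15], [0.15, -0.04, -0.99]]
```

View pics/scene0.png

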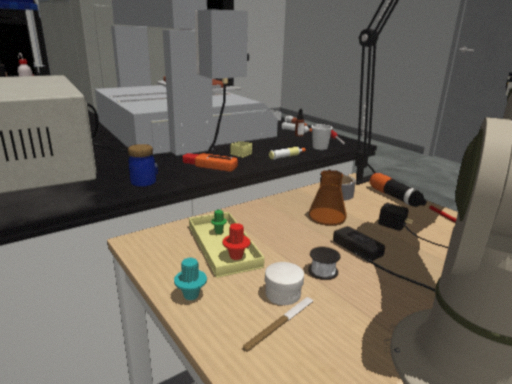

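View pics/top0.png

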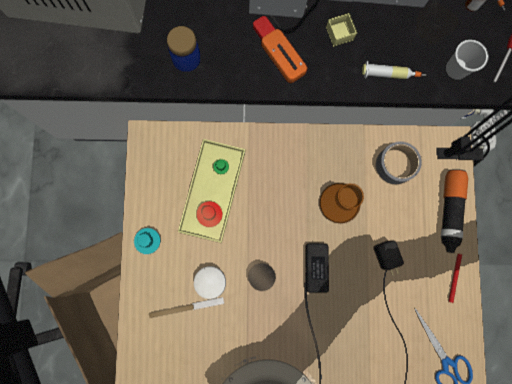

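The scene view shows the red stopper at about (237,242), the green one at (219,222), the flask at (328,198) and a turquoise look-alike at (190,280). In the top view red is at (209,213), green at (221,167), and the flask at (341,202) with its mouth near (349,196).

```bash
cat > h.py <<'E'
from station import sensors, imaging
import cv2,numpy as np
C={n:imaging.calibration(n) for n in('scene','top')}
def ray(n,p):
    c=C[n];R=np.array(c['R']);d=R.T@[(p[0]-c['cx'])/c['fx'],(p[1]-c['cy'])/c['fy'],1]
    return -R.T@np.array(c['t']),d/np.linalg.norm(d)
def plane(n,p,z):
    o,d=ray(n,p);return o+d*(z-o[2])/d[2]
def proj(n,X):
    c=C[n];q=np.array(c['R'])@X+c['t'];return np.array([c['fx']*q[0]/q[2]+c['cx'],c['fy']*q[1]/q[2]+c['cy']])
def tri(p,q):
    o,d=ray('scene',p);a,e=ray('top',q);s=np.linalg.lstsq(np.c_[d,-e],a-o,rcond=None)[0]
    x,y=o+s[0]*d,a+s[1]*e;return (x+y)/2,np.linalg.norm(x-y)
def blob(im,lo,hi,near):
    h=cv2.cvtColor(im,cv2.COLOR_BGR2HSV);h[...,0]=(h[...,0].astype(int)+20)%180
    m=cv2.inRange(h,lo,hi);n,l,st,ce=cv2.connectedComponentsWithStats(m)
    k=min((i for i in range(1,n) if st[i,4]>40),key=lambda i:np.hypot(*(ce[i]-near)))
    return (l==k).astype(np.uint8),st[k],ce[k]
RED=((10,150,60),(26,255,255)); GRN=((65,120,40),(95,255,255)); AMB=((22,120,30),(40,255,255))
E
python3 - <<'E'
from h import *
ims={n:cv2.imread(f'pics/{n}0.png') for n in C}
for n,pts in dict(scene=((237,242),(219,222),(328,198)),top=((209,213),(221,167),(341,202))).items():
    for nm,r,p in zip('RGF',(RED,GRN,AMB),pts):
        m,st,ce=blob(ims[n],*r,p); c=max(cv2.findContours(m,0,2)[0],key=cv2.contourArea); print(n,nm,st,ce,cv2.fitEllipse(c))
a=cv2.resize(ims['scene'][160:280,180:360],None,fx=4.4,fy=4.4,interpolation=2)[:,:800]
b=cv2.resize(ims['top'][130:250,175:375],None,fx=4,fy=4,interpolation=2)
cv2.imwrite('pics/a.png',a);cv2.imwrite('pics/b.png',b)
E
```

```text
scene R [223 223  27  36 583] [235.98113208 241.01715266] ((235.83746337890625, 240.5492706298828), (22.148283004760742, 33.789669036865234), 1.0105690956115723)
scene G [212 210  14  24 159] [218.43396226 220.33962264] ((218.4093780517578, 220.56622314453125), (11.197989463806152, 21.02956771850586), 9.858118057250977)
scene F [ 309  171   38   55 1479] [328.7464503  200.53144016] ((329.0235290527344, 201.97702026367188), (33.81105041503906, 61.02324676513672), 6.107971668243408)
top R [197 201  25  26 449] [209.40534521 213.49888641] ((209.1587371826172, 213.64952087402344), (24.128705978393555, 24.50477409362793), 53.75861358642578)
top G [214 160  15  14 166] [220.64457831 166.3253012 ] ((220.50253295898438, 166.34747314453125), (13.713025093078613, 14.5255708694458), 61.79096603393555)
top F [ 320  183   44   40 1395] [340.97992832 201.61648746] ((340.8827819824219, 201.46530151367188), (38.949893951416016, 44.13112258911133), 59.726314544677734)
```

View pics/a.png

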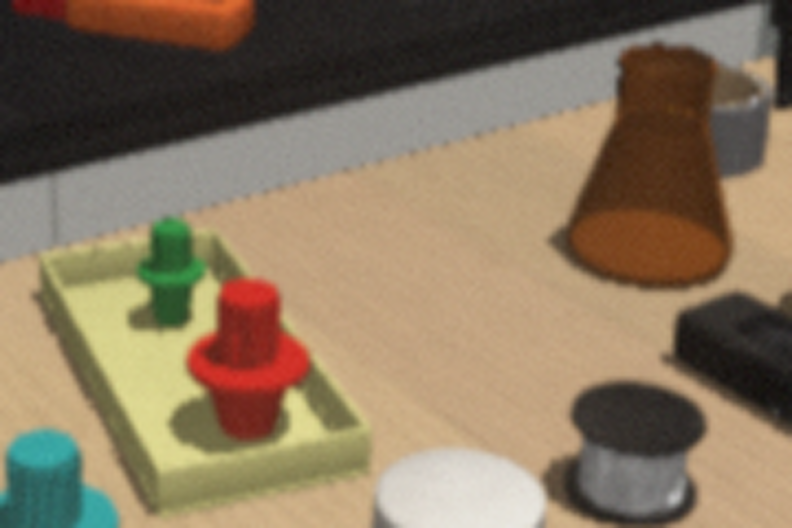

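View pics/b.png

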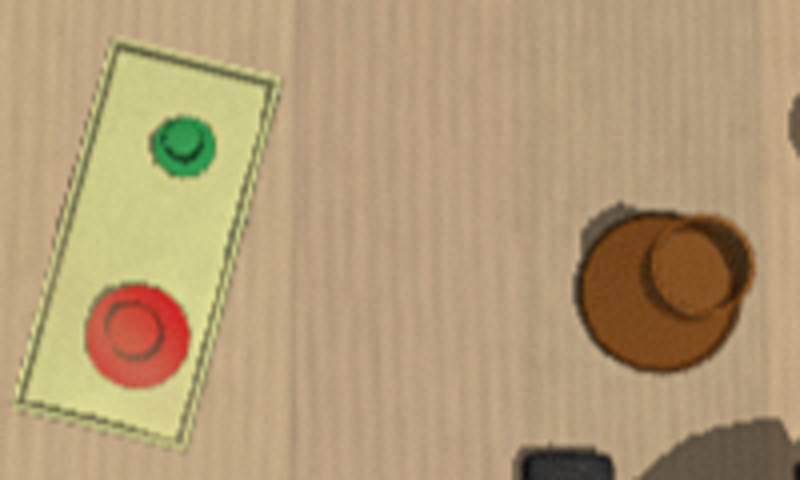

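Enlarged, the flange is at top (209.2,213.8) and scene (236.0,241.5). The flask mouth ring is at top (349.1,196.6) and scene about (331.3,173).

```bash
python3 - <<'E'
from h import *
np.set_printoptions(precision=4,suppress=True)
print('flange tri',tri((235.9,241.5),(209.2,213.7)),'knob',tri((236.2,226.2),(208,212.1)))
print('mouth tri',tri((331.3,173),(349.0,196.5)))
for z in(.034,.037,.041):print('flange',z,plane('top',(209.2,213.7),z),plane('scene',(235.9,241.5),z))
print('mouth',plane('top',(349.,196.5),.12),'foot',plane('top',(340.,201.5),0.0),plane('scene',(331.3,173),.12))
print('green',plane('top',(220.5,166.3),.03))
for n in C: print(n,'mouthctr+2cm y',[proj(n,np.array(plane('top',(349.,196.5),.12))+d) for d in([0,0,0],[0,.0265,0],[.0265,0,0],[0,0,-.12])])
for p in ((396,162),):print('tape',plane('top',p,.04))
for p in ((28,12.),):print('wall/bench',plane('top',(200,125),0),plane('top',(200,105),0.1))
E
```

```text
flange tri (array([0.4348, 0.1314, 0.0395]), np.float64(0.0009362776782893513)) knob (array([0.4343, 0.1315, 0.0749]), np.float64(0.0005678728821663841))
mouth tri (array([ 0.4647, -0.1615,  0.1225]), np.float64(5.192735420492211e-05))
flange 0.034 [0.4351 0.1314 0.034 ] [0.4432 0.1264 0.034 ]
flange 0.037 [0.4348 0.1312 0.037 ] [0.4389 0.1293 0.037 ]
flange 0.041 [0.4344 0.1309 0.041 ] [0.4331 0.1331 0.041 ]
mouth [ 0.465  -0.1621  0.12  ] foot [ 0.4706 -0.1689  0.    ] [ 0.4695 -0.1667  0.12  ]
green [0.5436 0.1086 0.03  ]
scene mouthctr+2cm y [array([331.2785, 173.8903]), array([323.4027, 175.9149]), array([323.5012, 170.7148]), array([326.4877, 218.3264])]
top mouthctr+2cm y [array([349. , 196.5]), array([336.2897, 196.3396]), array([348.7307, 183.8817]), array([337.1447, 203.852 ])]
tape [ 0.5575 -0.2905  0.04  ]
wall/bench [0.6483 0.16   0.    ] [0.6626 0.1519 0.1   ]
```

```bash
python3 - <<'E'
from h import *
np.set_printoptions(precision=4,suppress=True)
from scipy.optimize import least_squares
def fit(P,r=None):
    f=lambda v:np.hypot(P[:,0]-v[0],P[:,1]-v[1])-(r or v[2])
    s=least_squares(f,[*P[:,:2].mean(0),.03],loss='soft_l1',f_scale=.001);return s.x,np.sqrt(np.mean(f(s.x)**2)),len(P)
for n,near in(('top',(341,202)),('scene',(328,198))):
    im=cv2.resize(cv2.imread(f'pics/{n}0.png'),None,fx=4,fy=4,interpolation=2)
    m,st,ce=blob(im,(18,110,20),(40,255,255),np.array(near)*4.)
    print(n,st/4)
    c=max(cv2.findContours(m,0,1)[0],key=cv2.contourArea)[:,0]; c=(c+.5)/4-.5
    if n=='top':
        a=np.degrees(np.arctan2(c[:,1]-202,c[:,0]-340.5)); foot=c[(a>60)|(a<-130)]
        a=np.degrees(np.arctan2(c[:,1]-196.5,c[:,0]-350)); rim=c[(a>-100)&(a<30)]
    else:
        foot=c[c[:,1]>216]; rim=c[c[:,1]<172.5]
    F=np.array([plane(n,p,.002) for p in foot]);M=np.array([plane(n,p,.12) for p in rim])
    for z,q,r in((.002,foot,.048),(.012,foot,.048),(.12,rim,.0265)):
        P=np.array([plane(n,p,z) for p in q]);print(z,'free',fit(P),'fixed',fit(P,r))
E
```

```text
top [ 319.5   183.25   44.75   40.25 5650.5 ]
0.002 free (array([ 0.4681, -0.1669,  0.0471]), np.float64(0.00029526182472517157), 231) fixed (array([ 0.4688, -0.1678,  0.03  ]), np.float64(0.0004626469288046435), 231)
0.012 free (array([ 0.4668, -0.1648,  0.0467]), np.float64(0.00029250257678060894), 231) fixed (array([ 0.4678, -0.1661,  0.03  ]), np.float64(0.0006053874232772588), 231)
0.12 free (array([ 0.467 , -0.1657,  0.0266]), np.float64(0.00023782246904819674), 112) fixed (array([ 0.4671, -0.1658,  0.03  ]), np.float64(0.0002388533688412508), 112)
scene [ 308.5   170.5    38.5    55.25 6057.  ]
0.002 free (array([ 0.4691, -0.1667,  0.0468]), np.float64(0.000887995939685254), 169) fixed (array([ 0.4701, -0.1676,  0.03  ]), np.float64(0.0009126803221256005), 169)
0.012 free (array([ 0.4551, -0.1512,  0.0458]), np.float64(0.0008674123643000748), 169) fixed (array([ 0.457, -0.153,  0.03 ]), np.float64(0.001090574948338405), 169)
0.12 free (array([ 0.464 , -0.1609,  0.0261]), np.float64(0.0017246919193220982), 73) fixed (array([ 0.4635, -0.1606,  0.03  ]), np.float64(0.0017201101686419573), 73)
```

Call:
{"name": "send_rows", "arguments": {"motion": [[0,0,0,20,-21.5,0,100],[0,0,0,20,-21.5,0,100],[0,0,0,20,-21.5,0,100],[0,0,0,20,-21.5,0,100],[0,0,0,20,-21.5,0,100],[0,0,0,20,-21.5,0,100],[0,0,0,20,-21.5,0,100],[0,0,0,20,-21.5,0,100],[0,0,0,20,-21.5,0,100],[0,0,0,20,-21.5,0,100]]}}

```text
clock: 0.93
eef_pos: [0.3917, -0.3815, 0.2294]
tcp_rot: [-3.141, 0.0, 0.423]
wrist_force: [0.6, -1.1, 0.1]
gripper_width: 0.0928
grasp_force: 0.0
```

Call:
{"name": "send_rows", "arguments": {"motion": [[0,0,0,20,-21.5,0,100],[0,0,0,20,-21.5,0,100],[0,0,0,20,-21.5,0,100],[0,0,0,20,-21.5,0,100],[0,0,0,20,-21.5,0,100],[0,0,0,20,-21.5,0,100],[0,0,0,20,-21.5,0,100],[0,0,0,20,-21.5,0,100],[0,0,0,20,-21.5,0,100],[0,0,0,20,-21.5,0,100]]}}

```text
clock: 1.77
eef_pos: [0.4859, -0.1035, 0.2295]
tcp_rot: [-3.141, 0.0, 0.423]
wrist_force: [-0.0, -0.8, -0.6]
gripper_width: 0.0929
grasp_force: 0.0
```

Call:
{"name": "send_rows", "arguments": {"motion": [[0,0,0,5.5,-26,0,100],[0,0,0,5.5,-26,0,100],[0,0,0,5.5,-26,0,100],[0,0,0,5.5,-26,0,100],[0,0,0,5.5,-26,0,100],[0,0,0,5.5,-26,0,100],[0,0,0,5.5,-26,0,100],[0,0,0,5.5,-26,0,100],[0,0,0,5.5,-26,0,100],[0,0,0,0,0,0,100]]}}

```text
clock: 2.6
eef_pos: [0.4339, 0.1335, 0.2296]
tcp_rot: [-3.14, -0.001, 0.429]
wrist_force: [-0.6, 0.0, -1.3]
gripper_width: 0.0928
grasp_force: 0.0
```

```bash
cat > g.py <<'E'
import sys
from h import *
from scipy.spatial.transform import Rotation as Ro
np.set_printoptions(precision=4,suppress=True)
s=sensors.read_state();t=np.array([float(x) for x in sys.argv[1:4]])
print(s['eef_pos'],s['tcp_rot'],'shift mm',1000*Ro.from_euler('xyz',s['tcp_rot']).inv().apply(t-s['eef_pos']))
E
python3 g.py .4346 .1311 .058
```

```text
[0.4339 0.1335 0.2296] [-3.1399 -0.0006  0.4286] shift mm [ -0.4935   2.7432 171.6048]
```

Call:
{"name": "send_rows", "arguments": {"motion": [[0,0,0,0,0.5,30,100],[0,0,0,0,0.5,30,100],[0,0,0,0,0,30,100],[0,0,0,0,0,25,100],[0,0,0,0,0,0,100],[0,0,0,0,0,0,100]]}}

```text
clock: 3.1
eef_pos: [0.4346, 0.1273, 0.1139]
tcp_rot: [3.142, 0.003, 0.423]
wrist_force: [0.0, -0.0, -0.3]
gripper_width: 0.0932
grasp_force: 0.0
```

```bash
python3 g.py .4346 .1311 .058; python3 - <<'E'
from h import *
im=imaging.camera('scene'); cv2.imwrite('pics/c.png',cv2.resize(im[140:290,130:330],None,fx=4,fy=4))
E
```

```text
[0.4346 0.1273 0.1139] [3.1415 0.0035 0.4228] shift mm [ 1.7077 -3.4847 55.9279]
```

View pics/c.png

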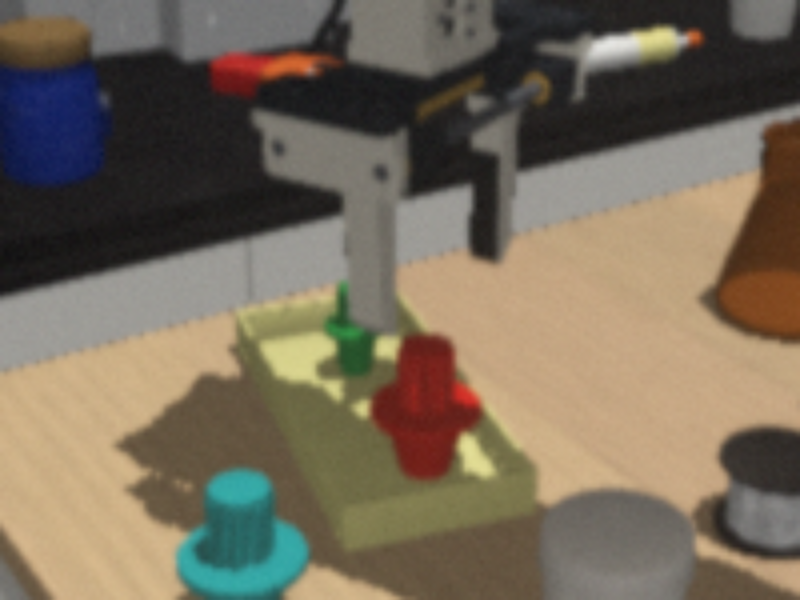

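The open fingers are above the tray and straddle the red knob, which is at crop (427,360). Green is clear of them, so I'll go down.

Call:
{"name": "send_rows", "arguments": {"motion": [[0,0,0,1.5,-3.5,0,100],[0,0,0,0,0,20,100],[0,0,0,0,0,18,100],[0,0,0,0,0,17,100],[0,0,0,0,0,0,100],[0,0,0,0,0,0,100]]}}

```text
clock: 3.65
eef_pos: [0.4356, 0.1319, 0.0604]
tcp_rot: [3.141, -0.0, 0.423]
wrist_force: [-0.5, -0.3, 0.7]
gripper_width: 0.0931
grasp_force: 0.0
```

```bash
python3 g.py .4346 .1311 .058
```

```text
[0.4356 0.1319 0.0604] [ 3.1415 -0.0003  0.4229] shift mm [-1.2281  0.3768  2.4117]
```

Call:
{"name": "send_rows", "arguments": {"motion": [[0,0,0,-1,0,2.5,100],[0,0,0,0,0,0,0],[0,0,0,0,0,0,0],[0,0,0,0,0,0,0],[0,0,0,0,0,0,0],[0,0,0,0,0,0,0],[0,0,0,0,0,0,0],[0,0,0,0,0,0,0],[0,0,0,0,0,0,0],[0,0,0,0,0,0,0]]}}

```text
clock: 4.48
eef_pos: [0.4343, 0.1313, 0.0571]
tcp_rot: [-3.142, 0.0, 0.423]
wrist_force: [0.0, 0.1, -0.7]
gripper_width: 0.0379
grasp_force: 0.0
```

Call:
{"name": "send_rows", "arguments": {"motion": [[0,0,0,0,0,0,0],[0,0,0,0,0,0,0],[0,0,0,0,0,0,0],[0,0,0,0,0,0,0],[0,0,0,0,0,0,0],[0,0,0,0,0,0,0]]}}

```text
clock: 4.98
eef_pos: [0.4344, 0.1313, 0.0571]
tcp_rot: [3.142, 0.0, 0.423]
wrist_force: [-0.4, -0.7, -0.2]
gripper_width: 0.0276
grasp_force: 30.0
```

Call:
{"name": "send_rows", "arguments": {"motion": [[0,0,0,0,0,-8,0],[0,0,0,0,0,-18,0],[0,0,0,0,0,-28,0],[0,0,0,0,0,-30,0],[0,0,0,0,0,-30,0],[0,0,0,0,0,-28,0],[0,0,0,0,0,-18,0],[0,0,0,0,0,-8,0],[0,0,0,0,0,0,0]]}}

```text
clock: 5.73
eef_pos: [0.435, 0.1314, 0.227]
tcp_rot: [3.141, -0.004, 0.422]
wrist_force: [0.3, 0.3, -1.5]
gripper_width: 0.0277
grasp_force: 30.0
```

```bash
python3 g.py .49 0 .225; python3 g.py .4675 -.1662 .22
```

```text
[0.435  0.1314 0.227 ] [ 3.1412 -0.0036  0.4224] shift mm [ -3.6902 142.4073   2.0209]
[0.435  0.1314 0.227 ] [ 3.1412 -0.0036  0.4224] shift mm [-92.3684 284.7711   6.7564]
```

Call:
{"name": "send_rows", "arguments": {"motion": [[0,0,0,0,12,0,0],[0,0,0,-1,22,0,0],[0,0,0,-1,28,0,0],[0,0,0,-1,28,0,0],[0,0,0,-1,28,0,0],[0,0,0,-4,24,0,0],[0,0,0,-12,20,0,0],[0,0,0,-15,20,0,0],[0,0,0,-15,22,0,0],[0,0,0,-15,22,0,0]]}}

```text
clock: 6.57
eef_pos: [0.4666, -0.1025, 0.2234]
tcp_rot: [-3.14, 0.003, 0.423]
wrist_force: [0.3, -0.2, -0.8]
gripper_width: 0.0279
grasp_force: 30.0
```

Call:
{"name": "send_rows", "arguments": {"motion": [[0,0,0,-13,22,0,0],[0,0,0,-8,18,0,0],[0,0,0,-4,12,0,0],[0,0,0,-2,6,0,0],[0,0,0,0,0,0,0],[0,0,0,0,0,0,0]]}}

```text
clock: 7.07
eef_pos: [0.4666, -0.1648, 0.2242]
tcp_rot: [-3.14, 0.001, 0.423]
wrist_force: [0.4, 0.3, -0.0]
gripper_width: 0.028
grasp_force: 30.0
```

```bash
python3 g.py .4675 -.1662 .185; python3 - <<'E'
from h import *
ims={}
for n in C:
    im=imaging.camera(n);ims[n]=im;cv2.imwrite(f'pics/{n}1.png',im)
m,st,ce=blob(ims['scene'],*RED,(328,150));print(st,ce)
m,st,ce=blob(ims['top'],*RED,(349,190));print(st,ce)
# predicted flange centre for upright held stopper: base=tcp-.054
s=sensors.read_state();e=s['eef_pos']
for z in(-.054,-.022,-.016):print(z,proj('scene',e+[0,0,z]),proj('top',e+[0,0,z]))
cv2.imwrite('pics/d.png',np.hstack([cv2.resize(ims['scene'][90:240,280:380],None,fx=4,fy=4),cv2.resize(ims['top'][120:270,300:400],None,fx=4,fy=4)]))
E
```

```text
[ 0.4666 -0.1648  0.2242] [-3.1403  0.0012  0.4229] shift mm [ 0.2805  1.651  39.206 ]
[324 123  25  33 329] [335.96960486 142.36474164]
[346 182  11  20  58] [349.17241379 192.25862069]
-0.054 [333.50171158 153.45291498] [355.9776144  191.89420878]
-0.022 [334.91529108 140.34411515] [360.09859445 189.32870391]
-0.016 [335.18460607 137.84662821] [360.90415206 188.82720622]
```

View pics/d.png

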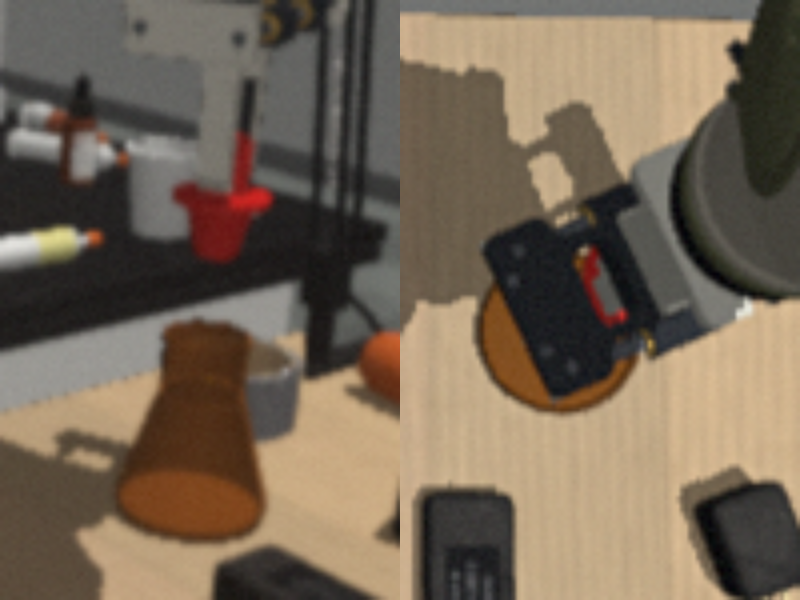

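The stopper hangs upright at crop (220,215), above the neck at (205,340). It needs only a small lateral correction of about 2 mm. I'll lower it partway in and check again.

Call:
{"name": "send_rows", "arguments": {"motion": [[0,0,0,1.5,-1,10,0],[0,0,0,0,0,16,0],[0,0,0,0,0,14,0],[0,0,0,0,0,10,0],[0,0,0,0,0,6,0],[0,0,0,0,0,4,0],[0,0,0,0,0,0,0],[0,0,0,0,0,0,0]]}}

```text
clock: 7.83
eef_pos: [0.4681, -0.1637, 0.1651]
tcp_rot: [-3.142, 0.0, 0.423]
wrist_force: [-0.0, -0.2, 0.0]
gripper_width: 0.0272
grasp_force: 30.0
```

```bash
python3 g.py .4675 -.1635 .142; python3 - <<'E'
from h import *
im=imaging.camera('scene')
cv2.imwrite('pics/e.png',cv2.resize(im[120:240,280:380],None,fx=5,fy=5,interpolation=2))
E
```

```text
[ 0.4681 -0.1637  0.1651] [-3.1415  0.      0.4232] shift mm [-0.4681 -0.4084 23.1297]
```

View pics/e.png

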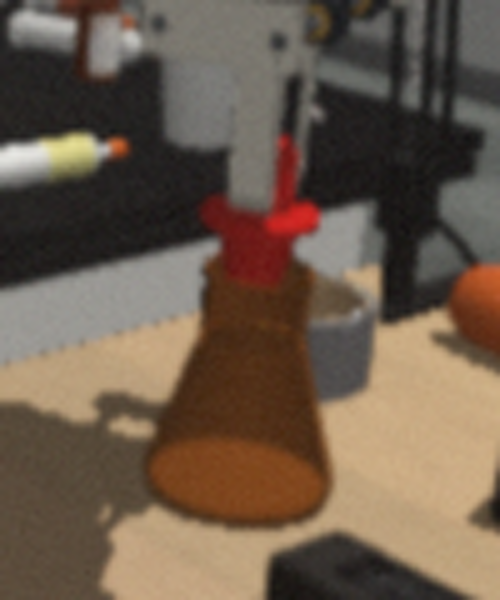

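The plug's lower end is in the mouth. Its centre at crop x≈257 matches the neck at 257, and the flange at 260 lies on the neck's axis line. I'll lower it slowly and watch the force.

Call:
{"name": "send_rows", "arguments": {"motion": [[0,0,0,0,0,5,0],[0,0,0,0,0,5,0],[0,0,0,0,0,4,0],[0,0,0,0,0,3,0],[0,0,0,0,0,0,0]]}}

```text
clock: 8.3
eef_pos: [0.4676, -0.1638, 0.1474]
tcp_rot: [-3.141, 0.001, 0.423]
wrist_force: [0.2, -0.3, -0.4]
gripper_width: 0.0274
grasp_force: 30.0
```

Call:
{"name": "send_rows", "arguments": {"motion": [[0,0,0,0,0,2,0],[0,0,0,0,0,1.5,0],[0,0,0,0,0,0,0],[0,0,0,0,0,0,0]]}}

```text
clock: 8.63
eef_pos: [0.4679, -0.1639, 0.1446]
tcp_rot: [-3.142, 0.0, 0.423]
wrist_force: [-0.2, -0.6, 0.1]
gripper_width: 0.0278
grasp_force: 30.0
```

Call:
{"name": "send_rows", "arguments": {"motion": [[0,0,0,0,0,1,0],[0,0,0,0,0,0,0]]}}

```text
clock: 8.8
eef_pos: [0.468, -0.1639, 0.1436]
tcp_rot: [3.142, -0.0, 0.423]
wrist_force: [0.4, 0.2, -0.1]
gripper_width: 0.0276
grasp_force: 30.0
```

Call:
{"name": "send_rows", "arguments": {"motion": [[0,0,0,0,0,1,0],[0,0,0,0,0,0,0]]}}

```text
clock: 8.97
eef_pos: [0.4679, -0.1639, 0.1425]
tcp_rot: [3.142, 0.0, 0.423]
wrist_force: [0.1, 0.9, 0.1]
gripper_width: 0.0276
grasp_force: 30.0
```

Call:
{"name": "send_rows", "arguments": {"motion": [[0,0,0,0,0,1,0],[0,0,0,0,0,0,0]]}}

```text
clock: 9.13
eef_pos: [0.468, -0.164, 0.142]
tcp_rot: [3.141, -0.0, 0.423]
wrist_force: [-0.6, -0.1, 6.2]
gripper_width: 0.0276
grasp_force: 30.0
```

Contact came at the expected height with 6 N, so I'll release.

Call:
{"name": "send_rows", "arguments": {"motion": [[0,0,0,0,0,0,70],[0,0,0,0,0,0,70],[0,0,0,0,0,0,70],[0,0,0,0,0,0,70],[0,0,0,0,0,0,70],[0,0,0,0,0,0,70],[0,0,0,0,0,0,70],[0,0,0,0,0,0,70]]}}

```text
clock: 9.8
eef_pos: [0.4679, -0.1639, 0.1416]
tcp_rot: [-3.142, 0.0, 0.423]
wrist_force: [0.1, 0.1, 0.6]
gripper_width: 0.0649
grasp_force: 0.0
```

Call:
{"name": "send_rows", "arguments": {"motion": [[0,0,0,0,0,-8,70],[0,0,0,0,0,-15,70],[0,0,0,0,0,-20,70],[0,0,0,0,0,-25,70],[0,0,0,0,0,-25,70],[0,0,0,0,0,-20,70],[0,0,0,0,0,-10,70],[0,0,0,0,0,0,70]]}}

```text
clock: 10.47
eef_pos: [0.4689, -0.1642, 0.2669]
tcp_rot: [3.139, -0.003, 0.423]
wrist_force: [-0.2, -0.0, -0.9]
gripper_width: 0.0653
grasp_force: 0.0
```

```bash
python3 - <<'E'
from h import *
im=imaging.camera('scene')
cv2.imwrite('pics/f.png',cv2.resize(im[100:240,180:380],None,fx=4,fy=4,interpolation=2))
E
```

```text
(no output)
```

View pics/f.png

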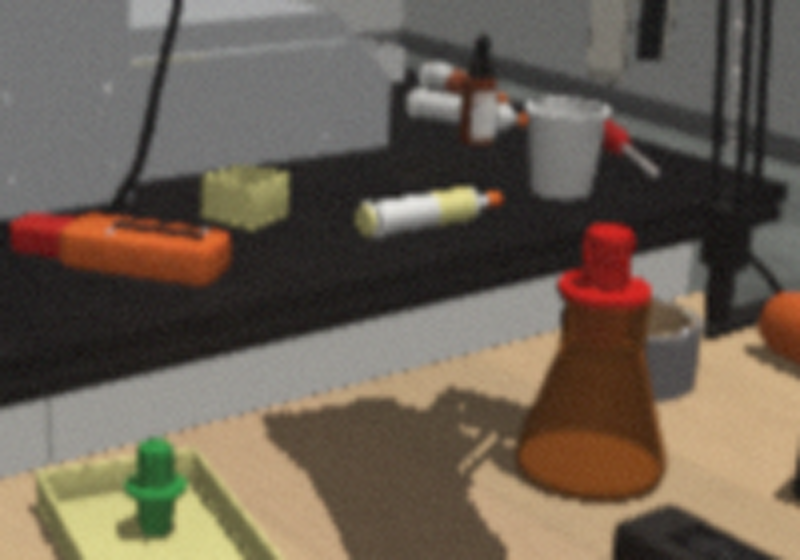

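The red stopper is seated, with its flange flat on the rim at crop (604,288). The flask and the green stopper (155,490) are still standing in place, and the gripper is clear.

```bash
python3 -c "
from station import workorder
print(workorder.close_job())"
```

```text
the job is handed in; nothing more can be done
None
```

The large red stopper is seated upright in the flask's neck and released, and the flask and the small green stopper are still standing in place. The job is handed in, though no verdict came back.

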